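# Load the indexing turntable and turn the block on to the working pin

## Task

Turn the turntable by pushing its spokes until the spoke beside the empty socket points at the wide round boss (the loading position) and leave it at rest there; then plug the loose fixture block fully home in that socket and let go of it. After that push the spokes again, without touching the block, until the same spoke points at the thin pin (the working position), and leave the turntable standing there with the block still fully seated. Do not push the tape measure or the torch about.

Things in the scene. Friction and masses are not known exactly. Their poses are not given: they have to be found in the camera images.
- foot: Turntable's fixed foot: round dark steel plate, 380 mm across, 12 mm high; origin on the turning axis at bench level. Above it turns the rotor: a steel disc of radius 102 mm (top 22 mm above the bench) carrying a 140 x 140 mm square aluminium block (top at 60 mm) with a hub cap 32 mm wide (top at 70 mm).
- spoke_end (a point): Outer end of the spoke beside the empty socket, 149 mm from the axis, 45 mm above the bench; turns with the rotor. Four such level round spokes, 12 mm thick, 90 degrees apart, stick out from the middles of the square block's faces, from 70 to 140 mm from the axis, each ending in an 18 mm ball. Outside the disc the space under and between them is free down to the foot.
- socket (a point): Centre of the mouth of the empty socket in the rotor's top, 60 mm above the bench, 42 mm from the axis; turns with the rotor. x points radially outward along this station's spoke, z up. The hole is 31 mm (x) by 43 mm (y), 38 mm deep, with a 3 mm chamfer. The other three stations have screwed cover plates (top at 63 mm).
- rotor (a joint): Angle of the rotor in rad, growing counter-clockwise seen from above, with no stop within a turn either way. A lightly braked bearing: about 2 N at a spoke turns it, and it stays where it is left.
- load_boss (a point): Loading mark: wide flat round steel boss, 30 mm in diameter, 9 mm high, on the foot, 168 mm from the turntable's axis; the point is the centre of its underside, 12 mm above the bench. The two marks stand 120 degrees apart on the robot's side of the foot; which is left and which right varies.
- work_pin (a point): Working mark: thin round steel pin, 12 mm in diameter, 9 mm high, on the foot, 168 mm from the turntable's axis; the point is the centre of its underside, 12 mm above the bench.
- plug_center (a point): Centre (half-way up) of the loose fixture block, 74 mm high, about 0.25 kg, upright, z up. From below: shank 28 (x) by 40 (y), 34 mm high; dark flange 40 x 54, 8 mm thick; grip head 26 (x) by 44 (y), 32 mm high. The shank fits the socket with x along the socket's x, either way round; fully home the flange rests on the rotor's top and this point lies 3 mm above the socket's mouth.
- tape_measure: Bystander: tape measure, 37 x 80 x 69 mm; origin at the centre of its underside.
- torch: Bystander: black pocket torch lying down, 36 x 122 x 36 mm; origin at the centre of its underside.

How it is judged:
By the outcome, as a careful person would: the job done as asked, in the order asked, and still so for the second after the job is handed in, with the robot touching nothing.
It also fails if it takes over 72 s, if anything falls off the work surface, if the arm or the gripper's body presses on something with over 40 N, if the wrist force passes 120 N, or if a joint passes its speed limit or range.

## Robot

A 6-joint arm with a two-finger parallel gripper is mounted at the origin on a cart in front of the work surface, level with it; the furniture and walls round the work are solid. World frame = base frame: x ahead of the robot, y to its left, z up, the work surface at z = 0. Lengths are in mm, angles in degrees, forces in N, time in s.
With the tool pointing down it reaches from about 250 to 725 mm from the base axis. Payload 9.7 kg.
Tool frame: the origin (TCP) lies midway between the tips of the shut fingers; the grasp point (between the pads) lies 19 mm behind it (hold_point_z is the distance from the TCP to the grasp point, in mm); z points along the fingers, x is the direction in which the jaws open and shut, and the axes are right-handed (so a half turn about z gives the same grasp; the last joint's range is limited). The gripper opens to 85 mm and grips with 20 to 120 N. Pads are 22 mm wide; open, the fingers measure 114 mm over their backs; the gripper's body (76 mm by 85 mm) begins 54 mm behind the grasp point. The pads swing forward as they close: fully open they stand 13 mm farther back than shut.
Start: joints at [-74.313, 4.979, 10.078, 95.1, 0, 90], TCP at [148.713, -529.511, 231.284] pointing down, gripper open.
Joint ranges: [-179.16, 179.16], [-48.56, 103.87], [-65.8, 70.77], [-126.05, 130.52], [-82.76, 87.17], [-180, 180]. Speed limits (degrees/s): [127.2, 127.2, 147.25, 180, 180, 180].

## Interface

Orientations are given as [roll, pitch, yaw] about the fixed x, y, z axes, in that order (R = Rz(yaw) Ry(pitch) Rx(roll)).
In Python, from station import * gives the robot as it stands.
- The arm moves only by the tool apply_moves, never from a script. Its argument "moves" is a list that holds one entry, the list of rows, each a list of 7 numbers: the shift along the world's x, y, z in cm, then the turn, a rotation vector about the world's x, y, z in degrees, then the opening, from 0 (shut) to 1 (fully open). In form: [[[dx, dy, dz, ax, ay, az, hand], ...]]. A call has 1 to 8 rows; each row shifts and turns the commanded pose from where the row before left it; what a row does not reach is not made up. A row lasts 1/12 s, in which the tool goes at most 41.7 mm and 7.16 degrees, less where a joint would pass 70% of its speed; a pose out of reach is approached as far as the arm can. A call is refused whole if a number of a shift passes 4.17 or a number of a turn 7.16, either way. A call with a gripper value outside its range is refused whole. The fingers move at their own pace and stop on an object; the grip force is fixed at half the most. Time passes only in rows, so rows that do not move let the fingers close. It gives the time, the measured TCP pose, the force and the opening at its end, in the units of the state.
- state(): the state, without advancing time (a new reading comes with each control period).
- capture(name): name is "side" or "top"; returns a dict with "img" (384x512x3 uint8, blue, green, red), "z_map" (384x512 float32, mm along the optical axis (not along the pixel's ray), 0 where there is no reading), "fx", "fy", "cx", "cy" (pixels), "origin" and "orientation" of the camera in the world. Camera axes: x right, y down, z forward; pixel columns grow to the right and rows downward; lengths in mm; the calibration is good to about 2 mm. A picture is of the moment at which its call begins.
- job_done(): hands the job in, once; it reports no verdict.
The state is a dict: "time_s": time; "joints": joint angles; "qvel": joint speeds; "joint_torque": joint torques, N m; "tcp_pos": TCP position; "ee_rot": TCP orientation; "wrist_force": force on the tool from outside, world axes, zero at the start; "ft_torque": the same for the moment, N m; "finger_gap": opening from 0.0 (shut) to 1.0 (fully open).
Only numpy, scipy, OpenCV 4.12 (cv2) and the standard library are available. Lean on these libraries where they do the work, as an engineer would, in place of code of your own. Each camera call takes 0.05 s, during which the arm holds its last target. There are 200 camera calls.

## Working session

There is one attempt and no reset: what is moved stays moved. The work goes in short steps, Python scripts to look and compute and a tool call to move; the robot and the scene stay as the last step left them, time stands still between calls to the robot, and variables do not carry over. Pictures are saved under pics/ and viewed, about 8 in all and at most 12, crops included, and the job is handed in when it is done.

Besides the shell and the picture viewer there is one more tool, called after "Request:" as name([rows], argument=value, ...), one row to a line, values as JSON. apply_moves: Moves the arm, as the interface text tells. Its arguments: {"type":"object","properties":{"moves":{"type":"array"}},"required":["moves"]}

```bash
mkdir -p pics; cat > h.py <<'E'
from station import *
import numpy as np, cv2
def rot(o):
    from scipy.spatial.transform import Rotation as R
    o=np.array(o)
    return o if o.shape==(3,3) else R.from_euler('xyz',o,degrees=True).as_matrix()
def cloud(c):
    v,u=np.mgrid[:384,:512]; z=c['z_map']
    P=np.dstack([(u-c['cx'])/c['fx']*z,(v-c['cy'])/c['fy']*z,z])
    return P@rot(c['orientation']).T+np.array(c['origin'])
def ray(c,u,v,h):
    d=rot(c['orientation'])@np.array([(u-c['cx'])/c['fx'],(v-c['cy'])/c['fy'],1]); o=np.array(c['origin'])
    return o+d*(h-o[2])/d[2]
E
python3 - <<'E'
from h import *
print(state())
for n in('top','side'):
    c=capture(n); cv2.imwrite(f'pics/{n}0.png',c['img']); np.save(f'{n}0.npy',c,allow_pickle=True)
    print(n,{k:c[k] for k in c if k not in('img','z_map')},(c['z_map']>0).mean())
i=np.hstack([cv2.imread('pics/top0.png')])
E
```

```text
{'time_s': 0.0, 'joints': array([-7.43129499e+01,  5.01267831e+00,  1.00344155e+01,  9.50988468e+01,
       -5.09243910e-04,  9.00013372e+01]), 'qvel': array([ 0.03824602, -0.05198604,  0.03390435, -0.00908255,  0.06364915,
        0.08634203]), 'joint_torque': array([-1.37317211e-04, -5.20388460e+01,  4.64800501e+01,  1.65235461e-02,
        7.68384643e-05,  2.10414794e-05]), 'tcp_pos': array([ 148.64800394, -529.30067815,  230.56757411]), 'ee_rot': array([ 1.79999489e+02,  7.71095843e-02, -7.43142871e+01]), 'wrist_force': array([ 0.33211681, -0.03119257,  0.27168258]), 'ft_torque': array([-0.03485885, -0.00451394, -0.00424632]), 'finger_gap': 0.9968365392093911}
top {'fx': 381.6116124970679, 'fy': 381.6116124970679, 'cx': 252.62679541161324, 'cy': 190.32321119618257, 'origin': array([ 452.47129567,   36.88065513, 1109.61614437]), 'orientation': array([-173.57929414,   -0.52133035,  -90.81376149])} 0.9961802164713541
side {'fx': 421.378451500999, 'fy': 421.378451500999, 'cx': 261.25732020710757, 'cy': 186.74630224208815, 'origin': array([  540.09106962, -1176.88835752,   655.7169181 ]), 'orientation': array([-116.28713176,    1.37491868,   -2.43836808])} 0.9962615966796875
```

View pics/top0.png

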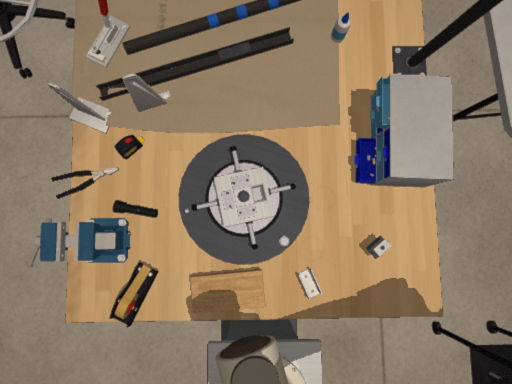

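View pics/side0.png

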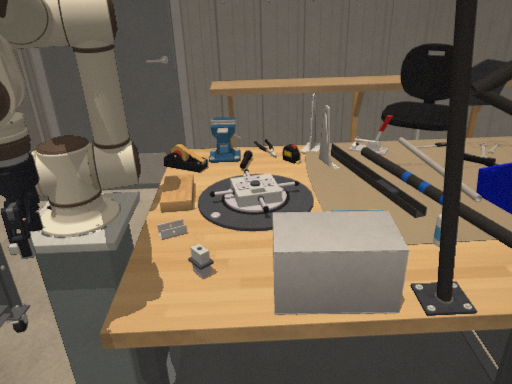

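Top view: turntable centre about (244,198), boss (284,241), pin (187,211), block (378,245), and probably the empty socket at (262,192) by the spoke ending at (293,187). I'll zoom in to check.

```bash
python3 - <<'E'
from h import *
c=np.load('top0.npy',allow_pickle=True).item(); s=np.load('side0.npy',allow_pickle=True).item()
a=cv2.resize(c['img'][130:270,175:315],(560,560),interpolation=cv2.INTER_CUBIC)
b=cv2.resize(c['img'][225:265,358:398],(240,240),interpolation=cv2.INTER_CUBIC)
d=cv2.resize(s['img'][238:282,180:224],(240,240),interpolation=cv2.INTER_CUBIC)
cv2.imwrite('pics/z.png',np.hstack([a,np.vstack([b,d,np.zeros((80,240,3),np.uint8)])]))
for n,cc in(('top',c),('side',s)):
    P=cloud(cc); 
    if n=='top':
        for (u,v) in [(244,197),(262,192),(293,187),(284,241),(187,211),(378,245),(330,220),(230,250),(235,152),(253,241),(194,204)]: print(u,v,P[v,u].round(1),cc['z_map'][v,u])
    # block points
    m=(P[...,2]>60)&(P[...,2]<90)&(P[...,0]>200)&(P[...,0]<450)&(P[...,1]<-230)&(P[...,1]>-420)
    v,u=np.nonzero(m)
    if len(u):
        q=P[m]; print(n,len(u),u.mean(),v.mean(),q.mean(0),q.min(0),q.max(0)); print(cv2.minAreaRect(q[:,:2].astype(np.float32)))
E
```

```text
244 197 [551.2  49.6  71.1] 1042.8827
262 192 [570.2  -1.8  15.9] 1100.3663
293 187 [579.3 -87.5  51. ] 1067.3787
284 241 [429.3 -61.7  19.5] 1081.6896
187 211 [518.1 213.1  20.3] 1087.8586
378 245 [ 416. -311.   71.] 1031.685
330 220 [ 487.5 -199.    -1.8] 1110.8362
230 250 [405.9  92.    9.7] 1087.1362
235 152 [680.5  73.7  53. ] 1074.9902
253 241 [431.1  26.5  48.3] 1052.3446
194 204 [538.4 194.4  12.6] 1097.9718
top 185 380.9189189189189 247.26486486486488 [ 409.90451258 -318.20019364   72.28914396] [ 386.73079131 -342.47353391   60.10411689] [ 431.79778502 -295.01729088   78.30826621]
((409.2554016113281, -319.5752868652344), (27.409423828125, 44.03840637207031), 38.49057388305664)
side 189 199.76190476190476 250.62433862433863 [ 413.50431784 -326.61608735   70.51230729] [ 390.30867081 -345.44079126   60.00720032] [ 435.09813754 -296.40836162   76.41701238]
((412.9842224121094, -322.2344055175781), (28.26835060119629, 45.046878814697266), 41.109012603759766)
```

View pics/z.png

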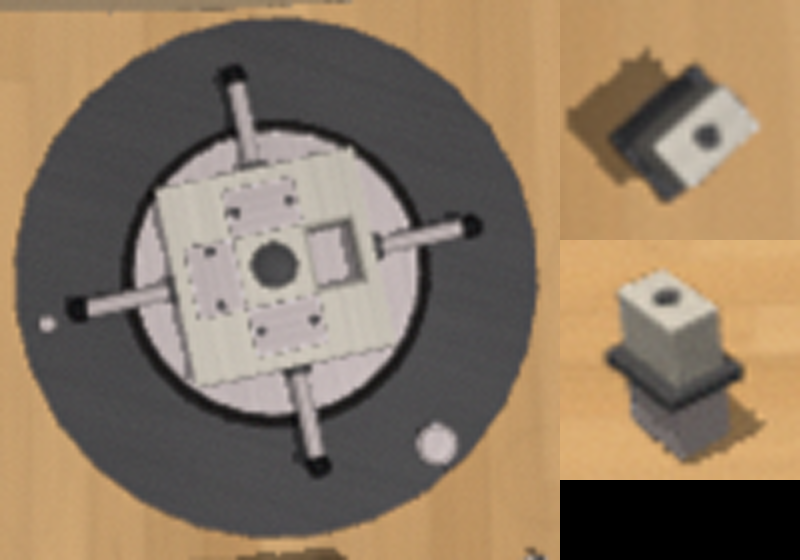

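```bash
cat >> h.py <<'E'
def rotor(c,ax=None,v=True):
    """dark ball centroids (ray at z=45) and marks (ray at z=21)"""
    P=cloud(c); g=cv2.cvtColor(c['img'],cv2.COLOR_BGR2GRAY)
    a0=np.array([551,50.]) if ax is None else np.array(ax)
    r=np.hypot(P[...,0]-a0[0],P[...,1]-a0[1])
    out={}
    m=((g<70)&(P[...,2]>36)&(P[...,2]<62)&(r>125)&(r<165)).astype(np.uint8)
    n,l,s,ce=cv2.connectedComponentsWithStats(m)
    out['balls']=[(s[i,4],ray(c,*ce[i],47)[:2]) for i in range(1,n) if s[i,4]>=4]
    m=((g>130)&(P[...,2]<35)&(r>155)&(r<182)).astype(np.uint8)
    n,l,s,ce=cv2.connectedComponentsWithStats(m)
    out['marks']=[(s[i,4],ray(c,*ce[i],21)[:2]) for i in range(1,n) if s[i,4]>=3]
    if v:
        for k in out:
            for n_,p in out[k]:
                d=p-a0; print(k,n_,p.round(1),'r %.1f ang %.1f'%(np.hypot(*d),np.degrees(np.arctan2(d[1],d[0]))))
    return out
E
python3 - <<'E'
from h import *
for n in('top','side'):
    c=np.load(n+'0.npy',allow_pickle=True).item(); P=cloud(c); g=cv2.cvtColor(c['img'],cv2.COLOR_BGR2GRAY)
    print(n); o=rotor(c)
    b=[p for _,p in o['balls']]
    if len(b)==4: print('axis balls',np.mean(b,0))
    # hub cap
    r=np.hypot(P[...,0]-551,P[...,1]-50)
    m=(r<25)&(P[...,2]>66); v,u=np.nonzero(m); print('hub',len(u),ray(c,u.mean(),v.mean(),70),np.median(P[m][:,2]))
    m=(r<25)&(g<110); v,u=np.nonzero(m); print('hubdark',len(u),ray(c,u.mean(),v.mean(),70))
    # foot circle from dark mask
    m=((g<110)&(r<200)&(r>150)).astype(np.uint8)
    cs,_=cv2.findContours(m,cv2.RETR_EXTERNAL,cv2.CHAIN_APPROX_NONE); k=max(cs,key=len)[:,0]
    q=np.array([ray(c,*x,12)[:2] for x in k],np.float32); rr=np.hypot(*(q-[551,50]).T); q=q[rr>175]
    print('foot',cv2.fitEllipse(q))
    # block head top
    m=(P[...,2]>69)&(P[...,2]<82)&(abs(P[...,0]-410)<50)&(abs(P[...,1]+320)<50)&(g>120)
    v,u=np.nonzero(m); q=np.array([ray(c,x,y,74)[:2] for x,y in zip(u,v)],np.float32)
    print('block',len(u),q.mean(0),cv2.minAreaRect(q),cv2.boxPoints(cv2.minAreaRect(q)).round().tolist(),np.median(P[m][:,2]))
E
```

```text
top
balls 26 [692.9  80. ] r 145.0 ang 11.9
balls 27 [581.9 -86.5] r 139.9 ang -77.2
balls 28 [525.9 189. ] r 141.3 ang 100.2
balls 32 [416.3  23.7] r 137.3 ang -168.9
marks 11 [519.1 214.3] r 167.4 ang 101.0
marks 68 [429.2 -61.8] r 165.3 ang -137.4
axis balls [554.25375779  51.56341676]
hub 94 [553.8911811   52.20892138  70.        ] 69.03661770073211
hubdark 96 [554.66552354  52.06001162  70.        ]
foot ((554.6447143554688, 51.51251220703125), (373.6102294921875, 374.7562561035156), 2.9043428897857666)
block 140 [ 409.59326 -320.04767] ((409.71405029296875, -320.10479736328125), (25.41014862060547, 42.40354537963867), 38.55951690673828) [[387.0, -311.0], [413.0, -345.0], [433.0, -329.0], [406.0, -296.0]] 73.34423574903815
side
balls 5 [528.1 194.7] r 146.5 ang 99.0
balls 17 [694.6  71.8] r 145.2 ang 8.6
balls 22 [419.6  19.2] r 134.9 ang -166.8
balls 22 [584.2 -92.6] r 146.4 ang -76.9
marks 6 [521.4 210.8] r 163.5 ang 100.4
marks 39 [431.7 -69.4] r 168.8 ang -135.0
axis balls [556.63307292  48.28733367]
hub 34 [558.16203536  47.18954359  70.        ] 69.47982203433145
hubdark 42 [557.37832178  37.29975965  70.        ]
foot ((537.3303833007812, 33.15170669555664), (329.57208251953125, 373.12286376953125), 14.396927833557129)
block 116 [ 412.72247 -324.36206] ((412.19451904296875, -323.8800354003906), (28.629112243652344, 45.276031494140625), 40.06870651245117) [[387.0, -316.0], [416.0, -350.0], [438.0, -332.0], [409.0, -297.0]] 73.46908510433843
```

Top-view axis is about (554,52) and the side view is offset by about (3,-4), so I take (556,50). Socket spoke is at -78.5°, boss at -137.8° and pin at 102.3°, which are 120° apart as they should be. The block's top is at 73 mm, as stated. I'll straddle the near spoke (-168.5°).

Request:
apply_moves([
  [[2.07,3.96,0,0,0,7,0.3],[2.07,3.96,0,0,0,7,0.3],[2.07,3.96,0,0,0,7,0.3],[2.07,3.96,0,0,0,7,0.3],[2.07,3.96,0,0,0,7,0.3],[2.07,3.96,0,0,0,7,0.3],[2.07,3.96,0,0,0,7,0.3],[2.07,3.96,0,0,0,7,0.3]],
])

```text
time_s: 0.77
tcp_pos: [303.3, -232.2, 231.1]
ee_rot: [180.0, -0.0, -18.0]
wrist_force: [0.7, -0.5, -0.4]
finger_gap: 0.3
```

Request:
apply_moves([
  [[2.06,3.98,0,0,0,7,0.3],[2.06,3.98,0,0,0,7,0.3],[2.06,3.98,0,0,0,7,0.3],[2.06,3.98,0,0,0,7,0.3],[2.06,3.98,0,0,0,7,0.3],[2.06,3.98,0,0,0,7,0.3],[0,0,-2,0,0,7,0.3],[0,0,-2,0,0,7,0.3]],
])

```text
time_s: 1.43
tcp_pos: [419.0, -9.6, 190.9]
ee_rot: [180.0, -0.0, 38.3]
wrist_force: [-0.3, -0.9, 0.2]
finger_gap: 0.298
```

Request:
apply_moves([
  [[0,0,-2,0,0,7,0.3],[0,0,-2,0,0,7,0.3],[0,0,-2,0,0,7,0.3],[0,0,0,0,0,7,0.3],[0,0,0,0,0,7,0.3],[0,0,0,0,0,7,0.3],[0,0,0,0,0,7,0.3],[0,0,0,0,0,7,0.3]],
])

```text
time_s: 2.1
tcp_pos: [417.8, -12.1, 131.0]
ee_rot: [-180.0, -0.0, 94.0]
wrist_force: [-0.2, -0.1, 0.5]
finger_gap: 0.299
```

Request:
apply_moves([
  [[0,0,0,0,0,0.5,0.3],[0,0,0,0,0,0,0.3]],
])

```text
time_s: 2.27
tcp_pos: [417.9, -12.1, 131.1]
ee_rot: [-180.0, -0.0, 94.0]
wrist_force: [-0.4, -0.9, -1.1]
finger_gap: 0.3
```

```bash
python3 - <<'E'
from h import *
s=state(); print(s['tcp_pos'],s['ee_rot'],s['joints'])
a=capture('top')['img'];b=capture('side')['img']
z=lambda i,u,v:cv2.resize(i[v:v+130,u:u+130],(400,400),interpolation=cv2.INTER_CUBIC)
cv2.imwrite('pics/s1.png',np.hstack([z(a,180,150),z(b,190,110)]))
E
```

```text
[417.92395184 -12.07640891 131.07646207] [-1.79977402e+02 -7.11651028e-04  9.40146284e+01] [-1.65413019e+00 -1.40148393e+01 -1.87905766e+01  8.52468201e+01
 -1.52395920e-03 -5.66875843e+00]
```

View pics/s1.png

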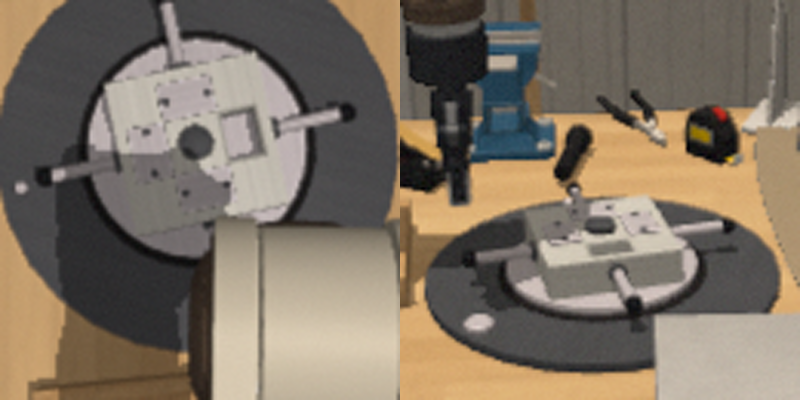

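The view shows the gripper still short of the spoke, because fast rows lose some motion. Now to correct its position.

Request:
apply_moves([
  [[0.7,1.3,0,0,0,2.5,0.3],[0.7,1.3,-1,0,0,2.5,0.3],[0.65,1.2,-1,0,0,2.5,0.3],[0,0,-2,0,0,0,0.3],[0,0,-1,0,0,0,0.3],[0,0,0,0,0,0,0.3]],
])

```text
time_s: 2.87
tcp_pos: [437.1, 25.9, 79.0]
ee_rot: [-179.8, -0.0, 101.6]
wrist_force: [-0.8, -0.1, 0.0]
finger_gap: 0.302
```

```bash
python3 - <<'E'
from h import *
s=state(); print(s['tcp_pos'],s['ee_rot'])
c=capture('side');b=c['img']; P=cloud(c)
# finger points: low z region near TCP
m=(P[...,2]<120)&(P[...,2]>80)&(abs(P[...,0]-438)<60)&(abs(P[...,1]-26)<60)
q=P[m]; print(len(q),q.min(0),q.max(0),q.mean(0))
z=lambda i,u,v:cv2.resize(i[v:v+110,u:u+140],(700,550),interpolation=cv2.INTER_CUBIC)
cv2.imwrite('pics/s2.png',z(b,190,130))
E
```

```text
[437.10682257  25.86732786  78.97571834] [-1.79776453e+02 -2.87998516e-02  1.01584871e+02]
85 [423.60581829  -4.39976585  81.06736164] [453.31998548  44.90997794 119.87156157] [440.37684896   8.9805938  100.73982097]
```

View pics/s2.png

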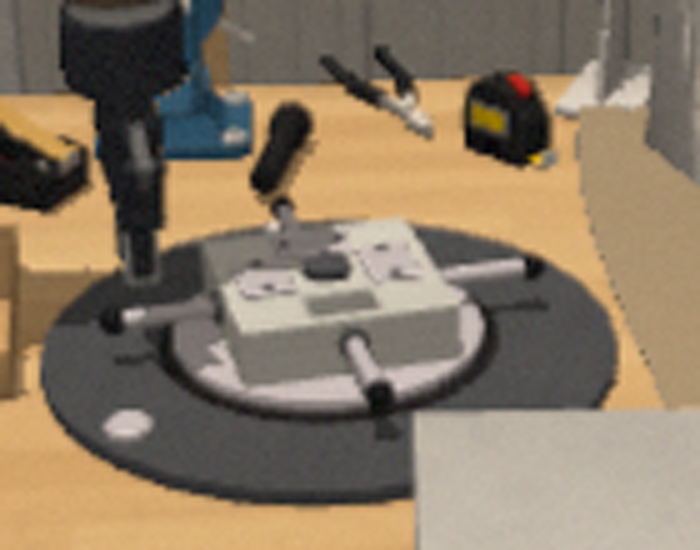

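The finger tips sit right above the near spoke, just inboard of its ball, so I'll lower to straddle it.

Request:
apply_moves([
  [[0,0,-1,0,0,0,0.3],[0,0,-1,0,0,0,0.3],[0,0,-1,0,0,0,0.3],[0,0,-1,0,0,0,0.3],[0,0,-0.5,0,0,0,0.3],[0,0,0,0,0,0,0.3]],
])

```text
time_s: 3.42
tcp_pos: [437.7, 25.8, 34.7]
ee_rot: [-179.9, -0.0, 101.7]
wrist_force: [0.5, 0.1, 0.2]
finger_gap: 0.301
```

```bash
cat >> h.py <<'E'
def arc(p0,steps,ax=(556,50),hand=0.3):
    d=np.array(p0[:2])-ax; acc=np.zeros(2); t=0; rows=[]
    for s in steps:
        t+=s; a=np.radians(t); e=np.array([[np.cos(a),-np.sin(a)],[np.sin(a),np.cos(a)]])@d-d
        st=np.round((e-acc)/10,2); acc+=st*10; rows.append([*st.tolist(),0,0,0,s,hand])
    for i in range(0,len(rows),8): print(rows[i:i+8])
E
python3 - <<'E'
from h import *
arc(state()['tcp_pos'],[-2,-3]+[-4.5]*11+[-3,-1.5,-.4])
E
```

```text
[[-0.08, 0.41, 0, 0, 0, -2, 0.3], [-0.09, 0.63, 0, 0, 0, -3, 0.3], [-0.07, 0.95, 0, 0, 0, -4.5, 0.3], [0.01, 0.94, 0, 0, 0, -4.5, 0.3], [0.07, 0.95, 0, 0, 0, -4.5, 0.3], [0.15, 0.94, 0, 0, 0, -4.5, 0.3], [0.23, 0.92, 0, 0, 0, -4.5, 0.3], [0.29, 0.9, 0, 0, 0, -4.5, 0.3]]
[[0.37, 0.87, 0, 0, 0, -4.5, 0.3], [0.43, 0.85, 0, 0, 0, -4.5, 0.3], [0.5, 0.8, 0, 0, 0, -4.5, 0.3], [0.56, 0.77, 0, 0, 0, -4.5, 0.3], [0.62, 0.72, 0, 0, 0, -4.5, 0.3], [0.44, 0.45, 0, 0, 0, -3, 0.3], [0.23, 0.22, 0, 0, 0, -1.5, 0.3], [0.07, 0.05, 0, 0, 0, -0.4, 0.3]]
```

Request:
apply_moves([
  [[-0.08,0.41,0,0,0,-2,0.3],[-0.09,0.63,0,0,0,-3,0.3],[-0.07,0.95,0,0,0,-4.5,0.3],[0.01,0.94,0,0,0,-4.5,0.3],[0.07,0.95,0,0,0,-4.5,0.3],[0.15,0.94,0,0,0,-4.5,0.3],[0.23,0.92,0,0,0,-4.5,0.3],[0.29,0.9,0,0,0,-4.5,0.3]],
])

```text
time_s: 4.08
tcp_pos: [443.4, 92.6, 36.4]
ee_rot: [-180.0, 0.0, 69.5]
wrist_force: [-1.6, -2.2, 0.3]
finger_gap: 0.303
```

Request:
apply_moves([
  [[0.37,0.87,0,0,0,-4.5,0.3],[0.43,0.85,0,0,0,-4.5,0.3],[0.5,0.8,0,0,0,-4.5,0.3],[0.56,0.77,0,0,0,-4.5,0.3],[0.62,0.72,0,0,0,-4.5,0.3],[0.44,0.45,0,0,0,-3,0.3],[0.23,0.22,0,0,0,-1.5,0.3],[0.07,0.05,0,0,0,-0.4,0.3]],
])

```text
time_s: 4.75
tcp_pos: [475.9, 140.0, 36.3]
ee_rot: [-180.0, 0.0, 42.2]
wrist_force: [-1.9, 0.3, 0.7]
finger_gap: 0.296
```

Request:
apply_moves([
  [[0,0,0,0,0,0,0.25],[0,0,0,0,0,0,0.21],[0,0,0,0,0,0,0.17],[0,0,0,0,0,0,0.17]],
])

```text
time_s: 5.08
tcp_pos: [475.7, 139.4, 36.4]
ee_rot: [-180.0, 0.0, 42.3]
wrist_force: [-1.4, -0.6, -0.2]
finger_gap: 0.17
```

```bash
python3 - <<'E'
from h import *
s=state(); p=s['tcp_pos'];print(p,s['ee_rot'],np.hypot(*(p[:2]-[556,50])),np.degrees(np.arctan2(p[1]-50,p[0]-556)))
c=capture('top'); print('top');rotor(c,(554.5,51.7))
c=capture('side');print('side');rotor(c,(557.5,47.7))
E
```

```text
[475.68410359 139.42836558  36.36277189] [-1.79999658e+02  2.86338286e-03  4.23017117e+01] 120.200148862336 131.92711065662456
top
balls 26 [656.9 148.2] r 140.6 ang 43.3
balls 25 [650.8 -51.4] r 141.1 ang -47.0
balls 30 [451.  -44.1] r 141.0 ang -137.2
marks 69 [430.1 -61.4] r 168.1 ang -137.7
side
balls 8 [661.3 143.6] r 141.3 ang 42.7
balls 7 [458.5 148. ] r 140.9 ang 134.6
balls 28 [652.6 -53.9] r 139.2 ang -46.9
balls 24 [454.8 -48. ] r 140.4 ang -137.0
marks 45 [432.1 -68.6] r 171.0 ang -137.2
```

Spoke is at about -137.0° and boss at -137.7°. I'll nudge 0.6°, open and rise.

Request:
apply_moves([
  [[0.1,0.09,0,0,0,-0.6,0.17],[0,0,0,0,0,0,0.17],[0,0,0,0,0,0,0.3],[0,0,0,0,0,0,0.3],[0,0,1,0,0,0,0.3],[0,0,2,0,0,0,0.3],[0,0,3,0,0,0,0.3],[0,0,3,0,0,0,0.6]],
])

```text
time_s: 5.85
tcp_pos: [476.4, 140.4, 127.6]
ee_rot: [-180.0, 0.0, 41.7]
wrist_force: [0.7, 0.7, 0.3]
finger_gap: 0.425
```

Request:
apply_moves([
  [[-0.5,-2,2,0,0,0,0.8],[-0.9,-4,2,0,0,0,0.8],[-0.9,-4,1,0,0,0,0.8],[-0.9,-4,0,0,0,0,0.8],[-0.9,-4,0,0,0,0,0.8],[-0.9,-4,0,0,0,0,0.8],[-0.9,-4,0,0,0,0,0.8],[-0.5,-4,0,0,0,0,0.8]],
])

```text
time_s: 6.52
tcp_pos: [412.7, -157.3, 175.8]
ee_rot: [179.9, -0.0, 41.7]
wrist_force: [0.6, 1.0, -0.5]
finger_gap: 0.8
```

Request:
apply_moves([
  [[-0.2,-4,0,0,0,0,0.8],[0,-4,0,0,0,0,0.8],[0,-4,0,0,0,0,0.8],[0,-4,0,0,0,0,0.8],[0,-2,0,0,0,0,0.8],[0,-0.5,0,0,0,0,0.8],[0,0,0,0,0,0,0.8]],
])

```text
time_s: 7.1
tcp_pos: [411.4, -341.6, 174.6]
ee_rot: [-180.0, 0.0, 41.6]
wrist_force: [0.0, 0.8, 0.5]
finger_gap: 0.801
```

```bash
python3 - <<'E'
from h import *
s=state(); p=s['tcp_pos'];print(p,s['ee_rot'],s['joints'])
c=capture('top'); print('top');rotor(c,(554.5,51.7)); np.save('top1.npy',c,allow_pickle=True)
c=capture('side');print('side');rotor(c,(557.5,47.7)); np.save('side1.npy',c,allow_pickle=True)
E
```

```text
[ 411.43054749 -341.64865648  174.58387518] [-1.79985212e+02  6.68895706e-04  4.15616546e+01] [-3.97068149e+01  2.10103534e+00  7.72994839e-01  8.86866775e+01
  1.58371445e-03  8.73153036e+00]
top
balls 26 [658.4 146.5] r 140.7 ang 42.4
balls 23 [648.2 -53.2] r 140.7 ang -48.2
balls 28 [459.7 155.8] r 140.8 ang 132.3
balls 26 [450.  -42.4] r 140.6 ang -138.0
marks 12 [519.5 214.5] r 166.5 ang 102.1
marks 60 [431.6 -59. ] r 165.4 ang -138.0
side
balls 7 [661.9 138.2] r 138.1 ang 40.9
balls 7 [460.6 146.6] r 138.5 ang 134.4
balls 25 [651.  -55.3] r 139.1 ang -47.8
balls 23 [453.6 -46.1] r 139.9 ang -137.9
marks 8 [520.5 207.3] r 163.8 ang 103.0
marks 27 [434.9 -63.5] r 165.5 ang -137.8
```

Turntable is at loading: spoke -137.9°, boss -137.8°. Next I grasp the block.

Request:
apply_moves([
  [[0,1,-1,0,0,-1.2,0.8],[-0.04,0.96,-2,0,0,-1.1,0.8],[0,0,-3,0,0,0,0.8],[0,0,-3,0,0,0,0.8],[0,0,-2,0,0,0,0.8],[0,0,-1,0,0,0,0.8],[0,0,-0.9,0,0,0,0.8],[0,0,0,0,0,0,0.8]],
])

```text
time_s: 7.87
tcp_pos: [411.3, -319.9, 44.8]
ee_rot: [-179.9, 0.0, 39.5]
wrist_force: [-0.3, -0.2, 0.4]
finger_gap: 0.801
```

```bash
python3 - <<'E'
from h import *
s=state(); print(s['tcp_pos'],s['ee_rot'])
b=capture('side')['img']
cv2.imwrite('pics/s3.png',cv2.resize(b[170:290,140:260],(600,600),interpolation=cv2.INTER_CUBIC))
E
```

```text
[ 411.25096138 -319.90198083   44.76984974] [-1.79942258e+02  8.70439557e-03  3.94511268e+01]
```

View pics/s3.png

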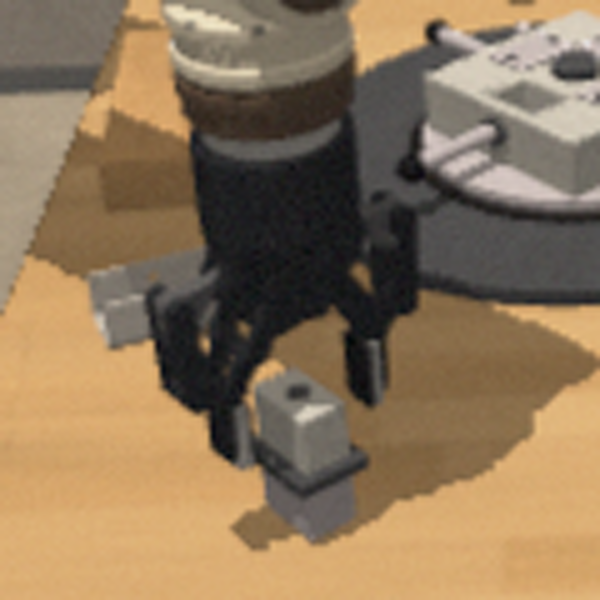

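The fingers straddle the head: tips at (235,445) and (370,385), head midpoint (305,425). I'll close and lift.

Request:
apply_moves([
  [[0,-0.15,0,0,0,0,0.6],[0,0,0,0,0,0,0.4],[0,0,0,0,0,0,0.2],[0,0,0,0,0,0,0],[0,0,0,0,0,0,0],[0,0,0,0,0,0,0],[0,0,0,0,0,0,0]],
])

```text
time_s: 8.5
tcp_pos: [411.8, -322.9, 46.5]
ee_rot: [179.9, -0.0, 39.4]
wrist_force: [-0.4, 0.4, 5.9]
finger_gap: 0.295
```

Request:
apply_moves([
  [[0,0,1,0,0,0,0],[0,0,2,0,0,0,0],[0,0,3,0,0,0,0],[0,0,3,0,0,0,0],[0,0,1,0,0,0,0],[0,0,0,0,0,0,0]],
])

```text
time_s: 9.0
tcp_pos: [412.3, -323.2, 148.3]
ee_rot: [179.8, -0.1, 39.4]
wrist_force: [0.3, -0.3, -3.1]
finger_gap: 0.288
```

```bash
cat >> h.py <<'E'
def hole(c,top_z=60,ax=(555,50)):
    P=cloud(c); r=np.hypot(P[...,0]-ax[0],P[...,1]-ax[1])
    m=((P[...,2]<50)&(r<68)).astype(np.uint8)
    n,l,s,ce=cv2.connectedComponentsWithStats(m); i=1+np.argmax(s[1:,4])
    v,u=np.nonzero(l==i); q=np.array([ray(c,a,b,top_z)[:2] for a,b in zip(u,v)],np.float32)
    return s[i,4],cv2.minAreaRect(q)
E
python3 - <<'E'
from h import *
s=state(); print(s['tcp_pos'],s['ee_rot'],s['wrist_force'],s['finger_gap'])
for n in('top','side'):
    c=np.load(n+'1.npy',allow_pickle=True).item(); print(n,hole(c))
c=capture('side'); b=c['img']; np.save('side2.npy',c,allow_pickle=True)
P=cloud(c); g=cv2.cvtColor(b,cv2.COLOR_BGR2GRAY)
cv2.imwrite('pics/s4.png',cv2.resize(b[150:270,140:260],(600,600),interpolation=cv2.INTER_CUBIC))
E
```

```text
[ 412.297368   -323.22836075  148.29647451] [ 1.79753320e+02 -5.30988691e-02  3.93813553e+01] [ 0.25804348 -0.2887632  -3.118289  ] 0.2884488729467884
top (np.int32(168), ((522.8936767578125, 23.49764633178711), (29.98457908630371, 42.14453887939453), 40.93170166015625))
side (np.int32(30), ((527.5966796875, 12.828060150146484), (20.284334182739258, 30.39654541015625), 39.630149841308594))
```

View pics/s4.png

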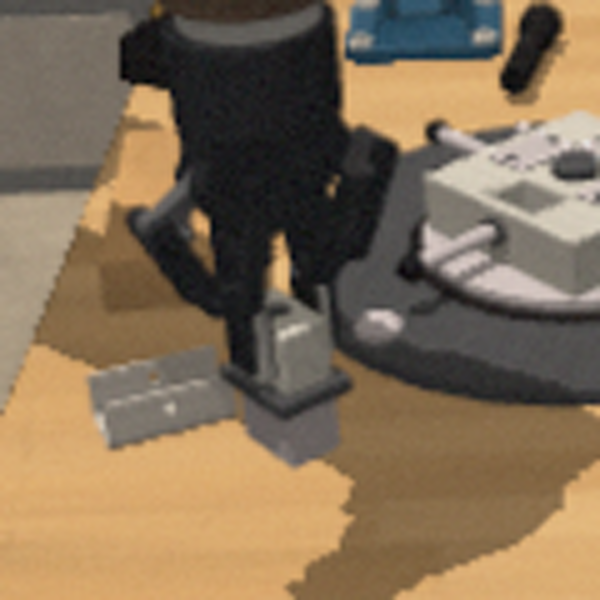

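Block is held, gap 0.29 (about 25 mm). The socket in the top view is (523,23.5), matching the geometry from the axis. Next, carry it over the socket.

Request:
apply_moves([
  [[0.26,0.8,0,0,0,0.3,0],[0.66,2,0,0,0,0.3,0],[1.05,3.2,0,0,0,0.3,0],[1.25,3.8,0,0,0,0.3,0],[1.25,3.8,0,0,0,0.3,0],[1.25,3.8,0,0,0,0.3,0],[1.25,3.8,0,0,0,0.3,0],[1.25,3.8,0,0,0,0.3,0]],
])

```text
time_s: 9.72
tcp_pos: [492.6, -69.9, 143.2]
ee_rot: [-179.9, 0.1, 41.8]
wrist_force: [0.9, -0.8, -3.1]
finger_gap: 0.293
```

Request:
apply_moves([
  [[1.05,3.2,0,0,0,0.3,0],[0.82,2.5,0,0,0,0,0],[0.66,2,0,0,0,0,0],[0.33,1,0,0,0,0,0],[0.24,0.7,0,0,0,0,0],[0,0,0,0,0,0,0],[0,0,0,0,0,0,0]],
])

```text
time_s: 10.3
tcp_pos: [524.0, 21.2, 144.6]
ee_rot: [-180.0, 0.1, 42.1]
wrist_force: [-0.6, 0.2, -1.7]
finger_gap: 0.296
```

```bash
python3 - <<'E'
from h import *
s=state(); print(s['tcp_pos'],s['ee_rot'],s['wrist_force'],s['finger_gap'])
c=capture('side'); b=c['img']; np.save('side3.npy',c,allow_pickle=True)
c=capture('top'); rotor(c,(554.5,51.7))
cv2.imwrite('pics/s5.png',cv2.resize(b[120:240,190:330],(700,600),interpolation=cv2.INTER_CUBIC))
E
```

```text
[524.0384247   21.21616682 144.64068364] [-1.79961326e+02  7.39826248e-02  4.20916283e+01] [-0.55225219  0.19381505 -1.67252196] 0.29610843912116586
balls 30 [657.5 145.9] r 139.6 ang 42.5
balls 31 [460.2 155.3] r 140.1 ang 132.3
marks 8 [518.4 215.5] r 167.8 ang 102.4
```

View pics/s5.png

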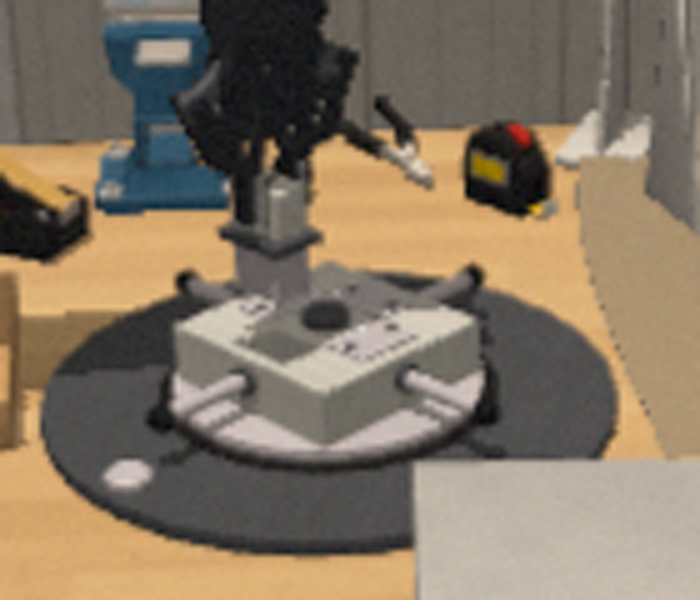

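```bash
python3 - <<'E'
from h import *
c=np.load('side3.npy',allow_pickle=True).item(); P=cloud(c)
t=np.radians(42.1); ex=np.array([np.cos(t),np.sin(t)]); ey=np.array([-ex[1],ex[0]])
m=(abs(P[...,0]-525)<45)&(abs(P[...,1]-20)<45)&(P[...,2]>104)&(P[...,2]<126)
q=P[m][:,:2]-[526.3,19.5]; x=q@ex; y=q@ey
print(len(q)); print(np.histogram(x,np.arange(-30,31,3))); print(np.histogram(y,np.arange(-36,37,3)))
m2=(abs(P[...,0]-525)<45)&(abs(P[...,1]-20)<45)&(P[...,2]>85)&(P[...,2]<140)
print(np.percentile(x,[2,5,50,95,98]),np.percentile(y,[2,5,50,95,98]))
fl=y[(x>-8)]; fx=x[y>-13]; print(np.median(fl),len(fl),np.median(fx),len(fx))
print(np.histogram(P[m2][:,2],12))
E
```

```text
96
(array([ 0,  0,  0,  0,  3, 35, 23,  4,  5,  3,  7,  3,  2,  6,  4,  1,  0,
        0,  0,  0]), array([-30, -27, -24, -21, -18, -15, -12,  -9,  -6,  -3,   0,   3,   6,
         9,  12,  15,  18,  21,  24,  27,  30]))
(array([ 0,  0,  0,  0,  0,  4, 20, 20,  7,  5,  3,  4,  5,  6,  1,  3,  6,
        4,  3,  5,  0,  0,  0,  0]), array([-36, -33, -30, -27, -24, -21, -18, -15, -12,  -9,  -6,  -3,   0,
         3,   6,   9,  12,  15,  18,  21,  24,  27,  30,  33,  36]))
[-15.21049964 -14.6532905  -11.10214466  12.0042734   14.56446932] [-18.3567089  -17.61047728 -10.66522165  21.02792511  22.14777218]
-14.75647380123242 34 -12.580793087820796 53
(array([ 7, 13, 15, 18, 14, 13, 17, 18,  8,  6, 24, 30]), array([ 97.72752454, 101.24337626, 104.75922797, 108.27507968,
       111.79093139, 115.3067831 , 118.82263482, 122.33848653,
       125.85433824, 129.37018995, 132.88604167, 136.40189338,
       139.91774509]))
```

The side cloud puts the block about 2 mm too far along its long axis. I'll correct by (+1.4,-0.8) mm and descend.

Request:
apply_moves([
  [[0.14,-0.08,-0.5,0,0,0,0],[0,0,-1,0,0,0,0],[0,0,-1,0,0,0,0],[0,0,-0.5,0,0,0,0],[0,0,-0.5,0,0,0,0],[0,0,-0.5,0,0,0,0],[0,0,-0.5,0,0,0,0],[0,0,0,0,0,0,0]],
])

```text
time_s: 11.07
tcp_pos: [525.5, 20.8, 99.3]
ee_rot: [-180.0, 0.1, 42.1]
wrist_force: [-0.1, -0.8, -2.6]
finger_gap: 0.29
```

Request:
apply_moves([
  [[0,0,-0.3,0,0,0,0],[0,0,-0.3,0,0,0,0],[0,0,0,0,0,0,0]],
])

```text
time_s: 11.32
tcp_pos: [525.8, 20.8, 94.0]
ee_rot: [-180.0, 0.0, 42.1]
wrist_force: [0.5, 0.8, -3.7]
finger_gap: 0.29
```

Bottom of the block is at about 48 mm, so it's inside the socket with no contact force. Continuing down.

Request:
apply_moves([
  [[0,0,-0.5,0,0,0,0],[0,0,-0.5,0,0,0,0],[0,0,-0.3,0,0,0,0],[0,0,-0.2,0,0,0,0],[0,0,0,0,0,0,0]],
])

```text
time_s: 11.73
tcp_pos: [525.6, 20.8, 78.7]
ee_rot: [-180.0, 0.0, 42.1]
wrist_force: [0.6, -0.7, -2.7]
finger_gap: 0.292
```

Request:
apply_moves([
  [[0,0,-0.2,0,0,0,0],[0,0,-0.2,0,0,0,0],[0,0,-0.2,0,0,0,0],[0,0,0,0,0,0,0]],
])

```text
time_s: 12.07
tcp_pos: [526.3, 20.8, 74.6]
ee_rot: [179.9, -0.1, 42.1]
wrist_force: [-3.4, -0.7, 6.6]
finger_gap: 0.29
```

Request:
apply_moves([
  [[0,0,-0.1,0,0,0,0],[0,0,-0.1,0,0,0,0],[0,0,0,0,0,0,0]],
])

```text
time_s: 12.32
tcp_pos: [527.1, 20.7, 74.0]
ee_rot: [179.8, -0.2, 42.1]
wrist_force: [-4.1, -1.5, 13.2]
finger_gap: 0.294
```

```bash
python3 - <<'E'
from h import *
s=state(); print(s['tcp_pos'],s['ee_rot'],s['wrist_force'],s['ft_torque'])
E
```

```text
[527.06672432  20.66396333  73.98137933] [ 1.79835563e+02 -1.59020580e-01  4.20741448e+01] [-4.06611646 -1.50728182 13.23545688] [-0.19440062  0.47627312 -0.06979934]
```

Request:
apply_moves([
  [[0,0,0,0,0,0,0.33],[0,0,0,0,0,0,0.38],[0,0,0,0,0,0,0.5],[0,0,0,0,0,0,0.5],[0,0,1,0,0,0,0.5],[0,0,2,0,0,0,0.5],[0,0,3,0,0,0,0.5],[0,0,3,0,0,0,0.3]],
])

```text
time_s: 12.98
tcp_pos: [525.4, 20.8, 162.5]
ee_rot: [-179.9, 0.1, 42.1]
wrist_force: [0.7, 0.7, 0.2]
finger_gap: 0.371
```

Request:
apply_moves([
  [[-1,1,2,0,0,0,0.3],[-2,2,0,0,0,0,0.3],[-3,2,0,0,0,0,0.3],[-3,2,0,0,0,0,0.3],[-2.5,2,0,0,0,0,0.3],[-1,2,0,0,0,0,0.3],[0,1,0,0,0,0,0.3],[0,0,0,0,0,0,0.3]],
])

```text
time_s: 13.65
tcp_pos: [401.0, 142.3, 182.2]
ee_rot: [180.0, -0.1, 42.2]
wrist_force: [-0.2, -1.0, 0.4]
finger_gap: 0.299
```

```bash
cat >> h.py <<'E'
def seat(c,ax):
    P=cloud(c); r=np.hypot(P[...,0]-ax[0],P[...,1]-ax[1]); g=cv2.cvtColor(c['img'],cv2.COLOR_BGR2GRAY)
    m=(r<75)&(P[...,2]>85)&(P[...,2]<115)
    z=P[m][:,2]; zt=np.percentile(z,90); mt=m&(P[...,2]>zt-4)&(g>110)
    q=P[mt][:,:2].astype(np.float32); print('head top z %.1f n %d'%(np.median(P[mt][:,2]),len(q)),cv2.minAreaRect(q))
    A=np.c_[q-q.mean(0),np.ones(len(q))]; print('tilt slopes',np.linalg.lstsq(A,P[mt][:,2],rcond=None)[0][:2].round(3))
    # reference: cover plates
    m=(r<60)&(P[...,2]>58)&(P[...,2]<66)&(g>120); print('rotor top z',np.median(P[m][:,2]))
    f=(r<75)&(P[...,2]>63)&(P[...,2]<80)&(g<95)&(r>22); 
    if f.sum(): print('flange z',np.median(P[f][:,2]),f.sum())
E
python3 - <<'E'
from h import *
s=state(); print(s['tcp_pos'],s['ee_rot'],s['joints'])
c=capture('top'); rotor(c,(554.5,51.7)); seat(c,(554.5,51.7));a=c['img']
c=capture('side'); rotor(c,(557.5,47.7)); seat(c,(557.5,47.7));b=c['img']
z=lambda i,u,v:cv2.resize(i[v:v+130,u:u+130],(400,400),interpolation=cv2.INTER_CUBIC)
cv2.imwrite('pics/s6.png',np.hstack([z(a,180,150),z(b,190,110)]))
E
```

```text
[400.97634015 142.3355513  182.22772612] [ 1.79975014e+02 -9.21138664e-02  4.22342561e+01] [ 1.95350904e+01 -1.28705006e+01 -1.22206584e+01  9.05552214e+01
  1.24956181e-02  6.73008647e+01]
balls 27 [658.5 146.8] r 140.9 ang 42.4
balls 23 [648.7 -53. ] r 140.8 ang -48.0
balls 26 [460.6 154.7] r 139.4 ang 132.4
balls 28 [449.9 -42.2] r 140.6 ang -138.1
marks 4 [519.4 211.6] r 163.7 ang 102.4
marks 72 [429.8 -61.2] r 168.2 ang -137.9
head top z 100.9 n 111 ((522.0818481445312, 21.065387725830078), (24.419803619384766, 41.4316520690918), 44.08998107910156)
tilt slopes [0.033 0.02 ]
rotor top z 61.34279058853656
flange z 68.1572219219538 91
balls 8 [661.5 137.3] r 137.3 ang 40.7
balls 12 [460.5 152.2] r 142.6 ang 132.9
balls 24 [651.3 -54.8] r 138.9 ang -47.5
balls 24 [453.7 -46.9] r 140.4 ang -137.7
marks 44 [432.3 -67.6] r 170.2 ang -137.4
head top z 100.8 n 55 ((524.4247436523438, 20.506519317626953), (27.071313858032227, 47.951725006103516), 35.550594329833984)
tilt slopes [0.056 0.04 ]
rotor top z 61.91425865725569
flange z 67.86304413054376 58
```

View pics/s6.png

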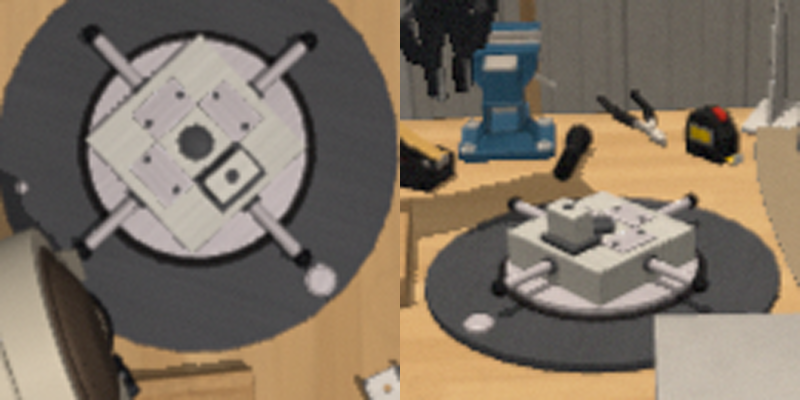

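```bash
python3 - <<'E'
from h import *
def fit(P,m):
    q=P[m]; 
    for _ in range(3):
        A=np.c_[q[:,:2]-q[:,:2].mean(0),np.ones(len(q))]; k=np.linalg.lstsq(A,q[:,2],rcond=None)[0]
        e=q[:,2]-A@k; q=q[abs(e)<2.5*e.std()+.1]
    return k.round(3),q.mean(0).round(1),len(q),e.std().round(2)
for n,ax,bl in(('top',np.array([554.5,51.7]),(409.7,-320.1)),('side',np.array([557.5,47.7]),(412.5,-324))):
    acc=[capture(n) for _ in range(5)]
    c=acc[0]; c0=np.load(n+'0.npy',allow_pickle=True).item()
    print(n); 
    P0=cloud(c0); d=np.hypot(P0[...,0]-bl[0],P0[...,1]-bl[1]); 
    print(' bench block head',fit(P0,(d<25)&(P0[...,2]>70)&(P0[...,2]<78)))
    print(' bench near',fit(P0,(d>45)&(d<80)&(abs(P0[...,2])<5)))
    c['z_map']=np.mean([a['z_map'] for a in acc],0); P=cloud(c)
    g=cv2.cvtColor(c['img'],cv2.COLOR_BGR2GRAY)
    t=np.radians(-137.9); ex=np.array([np.cos(t),np.sin(t)]); ey=np.array([-ex[1],ex[0]])
    q=P[...,:2]-ax; x=q@ex; y=q@ey
    # uncovered corner regions of square block: |x|,|y| in 48..67
    print(' rotor corners',fit(P,(abs(x)>48)&(abs(x)<66)&(abs(y)>48)&(abs(y)<66)&(abs(P[...,2]-60)<5)))
    print(' covers',fit(P,((abs(x+42)<10)&(abs(y)<16)|(abs(y)>34)&(abs(y)<50)&(abs(x)<16))&(abs(P[...,2]-62)<5)))
    print(' foot',fit(P,(np.hypot(x,y)>112)&(np.hypot(x,y)<180)&(g<100)&(abs(P[...,2]-12)<6)))
    print(' head',fit(P,(abs(x-42)<16)&(abs(y)<24)&(P[...,2]>95)&(P[...,2]<106)&(g>100)))
    print(' flange',fit(P,(abs(x-42)<26)&(abs(y)<32)&(abs(P[...,2]-68)<5)&(g<100)))
E
```

```text
top
 bench block head (array([-3.0000e-03,  1.0000e-02,  7.3425e+01]), array([ 409.4, -319.4,   73.4]), 154, np.float64(1.8))
 bench near (array([ 1.000e-03, -2.000e-03, -1.007e+00]), array([ 409.4, -319.9,   -1. ]), 1588, np.float64(1.87))
 rotor corners (array([-2.0000e-03, -1.0000e-03,  5.9347e+01]), array([551.4,  51.8,  59.4]), 162, np.float64(0.82))
 covers (array([4.0000e-03, 1.0000e-03, 6.2307e+01]), array([566.8,  62.9,  62.3]), 210, np.float64(0.81))
 foot (array([ 0.0000e+00, -1.0000e-03,  1.1335e+01]), array([557.2,  47.8,  11.3]), 6519, np.float64(0.88))
 head (array([5.30000e-02, 3.70000e-02, 1.00473e+02]), array([521.4,  21.2, 100.5]), 142, np.float64(0.83))
 flange (array([4.8000e-02, 4.6000e-02, 6.8746e+01]), array([521.5,  27.5,  68.7]), 81, np.float64(0.84))
side
 bench block head (array([ 1.2000e-02, -1.0000e-03,  7.3564e+01]), array([ 412.7, -323.7,   73.6]), 120, np.float64(1.28))
 bench near (array([-1.00e-03,  1.00e-03, -1.03e+00]), array([ 413.1, -339. ,   -1. ]), 1204, np.float64(1.14))
 rotor corners (array([4.0000e-03, 2.0000e-03, 6.0031e+01]), array([557.3,  41.3,  60.1]), 50, np.float64(0.48))
 covers (array([-0.0000e+00, -1.0000e-03,  6.3006e+01]), array([586.6,  47.2,  63. ]), 44, np.float64(0.55))
 foot (array([1.0000e-03, 0.0000e+00, 1.2022e+01]), array([549.1,   5.2,  12. ]), 1881, np.float64(0.57))
 head (array([5.90000e-02, 9.70000e-02, 1.00143e+02]), array([525.5,  16.4, 100.2]), 62, np.float64(1.28))
 flange (array([4.5000e-02, 7.6000e-02, 6.7306e+01]), array([527.3,   7.3,  67.3]), 65, np.float64(1.93))
```

Compared with the neighbouring planes, the head sits about 1 mm high and is tilted about 3.7°, with its inner edge up, so it isn't quite home. I'll press on the inner part of the head with the shut fingers.

Request:
apply_moves([
  [[1,-0.9,0,0,0,0,0],[2.5,-2.2,0,0,0,0,0],[3,-2.7,0,0,0,0,0],[3,-2.7,0,0,0,0,0],[2.2,-2,-1,0,0,0,0],[1.2,-1.08,-2,0,0,0,0],[0,0,-2,0,0,0,0],[0,0,-1.2,0,0,0,0]],
])

```text
time_s: 14.92
tcp_pos: [529.7, 24.0, 116.9]
ee_rot: [-179.9, 0.1, 42.0]
wrist_force: [-0.3, 1.0, -1.0]
finger_gap: 0.005
```

Request:
apply_moves([
  [[0,0,-0.6,0,0,0,0],[0,0,-0.2,0,0,0,0],[0,0,-0.2,0,0,0,0],[0,0,0,0,0,0,0]],
])

```text
time_s: 15.25
tcp_pos: [530.0, 25.4, 110.3]
ee_rot: [180.0, -0.1, 42.1]
wrist_force: [0.5, -0.2, 0.6]
finger_gap: 0.006
```

Request:
apply_moves([
  [[0,0.1,-0.4,0,0,0,0],[0,0,-0.3,0,0,0,0],[0,0,-0.2,0,0,0,0],[0,0,-0.1,0,0,0,0],[0,0,0,0,0,0,0]],
])

```text
time_s: 15.67
tcp_pos: [530.8, 26.6, 101.4]
ee_rot: [179.9, -0.2, 42.1]
wrist_force: [-2.0, 0.8, 10.6]
finger_gap: 0.0
```

Request:
apply_moves([
  [[0,0,-0.2,0,0,0,0],[0,0,0,0,0,0,0]],
])

```text
time_s: 15.83
tcp_pos: [531.5, 26.7, 100.9]
ee_rot: [179.8, -0.3, 42.1]
wrist_force: [-2.5, 2.7, 21.2]
finger_gap: -0.001
```

Request:
apply_moves([
  [[0,0,-0.1,0,0,0,0],[0,0,-0.1,0,0,0,0],[0,0,0,0,0,0,0]],
])

```text
time_s: 16.08
tcp_pos: [531.7, 26.4, 99.9]
ee_rot: [179.8, -0.3, 42.1]
wrist_force: [-5.0, 1.1, 26.4]
finger_gap: 0.003
```

Request:
apply_moves([
  [[0,0,1,0,0,0,0],[0,0,2,0,0,0,0],[0,0,3,0,0,0,0.3],[-1.2,1.1,2,0,0,0,0.3],[-2.5,2.2,0,0,0,0,0.3],[-3,2.7,0,0,0,0,0.3],[-3,2.7,0,0,0,0,0.3],[-3,2.7,0,0,0,0,0.3]],
])

```text
time_s: 16.75
tcp_pos: [401.6, 140.6, 175.5]
ee_rot: [180.0, -0.0, 42.0]
wrist_force: [0.6, 1.5, 0.0]
finger_gap: 0.3
```

```bash
cat >> h.py <<'E'
def fit(P,m):
    q=P[m]
    for _ in range(3):
        A=np.c_[q[:,:2]-q[:,:2].mean(0),np.ones(len(q))]; k=np.linalg.lstsq(A,q[:,2],rcond=None)[0]
        e=q[:,2]-A@k; q=q[abs(e)<2.5*e.std()+.1]
    return k.round(3),q.mean(0).round(1),len(q)
def seatfit(ang,n_=5):
  for n,ax in(('top',np.array([554.5,51.7])),('side',np.array([557.5,47.7]))):
    acc=[capture(n) for _ in range(n_)]; c=acc[0]; print(n)
    rotor(c,ax)
    c['z_map']=np.mean([a['z_map'] for a in acc],0); P=cloud(c); g=cv2.cvtColor(c['img'],cv2.COLOR_BGR2GRAY)
    t=np.radians(ang); ex=np.array([np.cos(t),np.sin(t)]); ey=np.array([-ex[1],ex[0]])
    q=P[...,:2]-ax; x=q@ex; y=q@ey
    print(' rotor corners',fit(P,(abs(x)>48)&(abs(x)<66)&(abs(y)>48)&(abs(y)<66)&(abs(P[...,2]-60)<5)))
    print(' head',fit(P,(abs(x-42)<16)&(abs(y)<24)&(P[...,2]>95)&(P[...,2]<106)&(g>100)))
    print(' flange',fit(P,(abs(x-42)<26)&(abs(y)<32)&(abs(P[...,2]-68)<5)&(g<100)))
E
python3 - <<'E'
from h import *
print(state()['tcp_pos'])
seatfit(-137.9,4)
E
```

```text
[401.55937466 140.61857555 175.46996366]
top
balls 25 [656.8 147.9] r 140.4 ang 43.2
balls 25 [650.8 -51.4] r 141.1 ang -47.0
balls 11 [460.3 151.1] r 136.9 ang 133.5
balls 30 [451.  -44.1] r 141.0 ang -137.2
marks 69 [430.1 -61.4] r 168.1 ang -137.7
 rotor corners (array([-0.0000e+00, -2.0000e-03,  5.9316e+01]), array([549.8,  52. ,  59.3]), 165)
 head (array([-2.2000e-02, -4.0000e-03,  9.9308e+01]), array([523.6,  21.9,  99.3]), 146)
 flange (array([4.0000e-03, 3.0000e-03, 6.7421e+01]), array([520. ,  24.2,  67.4]), 83)
side
balls 9 [660.9 141.3] r 139.5 ang 42.1
balls 10 [459.5 152.7] r 143.6 ang 133.0
balls 28 [652.6 -53.9] r 139.2 ang -46.9
balls 24 [454.8 -48. ] r 140.4 ang -137.0
marks 45 [432.2 -68.6] r 171.0 ang -137.1
 rotor corners (array([1.0000e-03, 1.0000e-03, 6.0013e+01]), array([558.8,  41.2,  60. ]), 53)
 head (array([2.7000e-02, 7.5000e-02, 9.9656e+01]), array([527.3,  16.5,  99.7]), 59)
 flange (array([2.1000e-02, 1.7000e-02, 6.6798e+01]), array([526.8,   6.7,  66.8]), 57)
```

The block is home: head 40.0 mm above the rotor top, tilt gone. The rotor crept only about 0.7° and still points at the boss. For the working turn (-120.6°) I'll straddle the spoke at -137.1°.

Request:
apply_moves([
  [[0.5,-1.3,0,0,0,7,0.3],[0.5,-1.3,0,0,0,7,0.3],[0.5,-1.3,0,0,0,7,0.3],[0.5,-1.3,0,0,0,7,0.3],[0.5,-1.3,0,0,0,7,0.3],[0.5,-1.3,0,0,0,7,0.3],[0.5,-1.3,0,0,0,7,0.3],[0.5,-1.3,0,0,0,7,0.3]],
])

```text
time_s: 17.82
tcp_pos: [443.6, 34.3, 175.1]
ee_rot: [-180.0, 0.0, 98.3]
wrist_force: [0.4, 0.7, -0.0]
finger_gap: 0.301
```

Request:
apply_moves([
  [[0.5,-1.3,0,0,0,7,0.3],[0.5,-1.3,0,0,0,7,0.3],[0.5,-1.3,0,0,0,7,0.3],[0.5,-1.3,0,0,0,7,0.3],[0.6,-1.6,0,0,0,7,0.3],[0,0,0,0,0,0,0.3],[0,0,0,0,0,0,0.3]],
])

```text
time_s: 18.4
tcp_pos: [469.1, -33.3, 174.9]
ee_rot: [-180.0, -0.0, 132.8]
wrist_force: [0.2, 0.9, 0.1]
finger_gap: 0.299
```

Request:
apply_moves([
  [[-0.1,0.15,-1,0,0,0,0.3],[0,0,-2.5,0,0,0,0.3],[0,0,-3,0,0,0,0.3],[0,0,-2.5,0,0,0,0.3],[0,0,-1,0,0,0,0.3],[0,0,-0.8,0,0,0,0.3],[0,0,-0.8,0,0,0,0.3],[0,0,0,0,0,0,0.3]],
])

```text
time_s: 19.07
tcp_pos: [467.7, -30.3, 58.8]
ee_rot: [-180.0, -0.0, 133.1]
wrist_force: [0.1, -0.6, -0.3]
finger_gap: 0.3
```

Request:
apply_moves([
  [[0,0,-0.8,0,0,0,0.3],[0,0,-0.8,0,0,0,0.3],[0,0,-0.7,0,0,0,0.3],[0,0,0,0,0,0,0.3]],
])

```text
time_s: 19.4
tcp_pos: [467.3, -30.5, 35.0]
ee_rot: [-179.9, -0.1, 133.1]
wrist_force: [-0.2, 0.3, 0.3]
finger_gap: 0.298
```

```bash
python3 - <<'E'
from h import *
p=state()['tcp_pos']; print(p)
arc(p,[-2,-3,-4]+[-4.5]*23+[-3.5,-2.5,-1.3,-.8])
E
```

```text
[467.2913835  -30.4696021   35.01231405]
[[-0.28, 0.31, 0, 0, 0, -2, 0.3], [-0.39, 0.49, 0, 0, 0, -3, 0.3], [-0.48, 0.69, 0, 0, 0, -4, 0.3], [-0.48, 0.8, 0, 0, 0, -4.5, 0.3], [-0.42, 0.85, 0, 0, 0, -4.5, 0.3], [-0.35, 0.87, 0, 0, 0, -4.5, 0.3], [-0.29, 0.89, 0, 0, 0, -4.5, 0.3], [-0.21, 0.92, 0, 0, 0, -4.5, 0.3]]
[[-0.14, 0.93, 0, 0, 0, -4.5, 0.3], [-0.06, 0.94, 0, 0, 0, -4.5, 0.3], [0.01, 0.94, 0, 0, 0, -4.5, 0.3], [0.08, 0.94, 0, 0, 0, -4.5, 0.3], [0.16, 0.92, 0, 0, 0, -4.5, 0.3], [0.22, 0.92, 0, 0, 0, -4.5, 0.3], [0.3, 0.89, 0, 0, 0, -4.5, 0.3], [0.37, 0.86, 0, 0, 0, -4.5, 0.3]]
[[0.44, 0.84, 0, 0, 0, -4.5, 0.3], [0.5, 0.79, 0, 0, 0, -4.5, 0.3], [0.56, 0.76, 0, 0, 0, -4.5, 0.3], [0.61, 0.71, 0, 0, 0, -4.5, 0.3], [0.67, 0.66, 0, 0, 0, -4.5, 0.3], [0.72, 0.6, 0, 0, 0, -4.5, 0.3], [0.77, 0.55, 0, 0, 0, -4.5, 0.3], [0.81, 0.48, 0, 0, 0, -4.5, 0.3]]
[[0.84, 0.42, 0, 0, 0, -4.5, 0.3], [0.87, 0.35, 0, 0, 0, -4.5, 0.3], [0.7, 0.23, 0, 0, 0, -3.5, 0.3], [0.5, 0.13, 0, 0, 0, -2.5, 0.3], [0.27, 0.06, 0, 0, 0, -1.3, 0.3], [0.16, 0.04, 0, 0, 0, -0.8, 0.3]]
```

Request:
apply_moves([
  [[-0.28,0.31,0,0,0,-2,0.3],[-0.39,0.49,0,0,0,-3,0.3],[-0.48,0.69,0,0,0,-4,0.3],[-0.48,0.8,0,0,0,-4.5,0.3],[-0.42,0.85,0,0,0,-4.5,0.3],[-0.35,0.87,0,0,0,-4.5,0.3],[-0.29,0.89,0,0,0,-4.5,0.3],[-0.21,0.92,0,0,0,-4.5,0.3]],
])

```text
time_s: 20.07
tcp_pos: [438.7, 27.7, 36.6]
ee_rot: [-180.0, 0.0, 101.3]
wrist_force: [-1.1, -2.1, 0.1]
finger_gap: 0.301
```

Request:
apply_moves([
  [[-0.14,0.93,0,0,0,-4.5,0.3],[-0.06,0.94,0,0,0,-4.5,0.3],[0.01,0.94,0,0,0,-4.5,0.3],[0.08,0.94,0,0,0,-4.5,0.3],[0.16,0.92,0,0,0,-4.5,0.3],[0.22,0.92,0,0,0,-4.5,0.3],[0.3,0.89,0,0,0,-4.5,0.3],[0.37,0.86,0,0,0,-4.5,0.3]],
])

```text
time_s: 20.73
tcp_pos: [448.1, 101.3, 36.5]
ee_rot: [-180.0, 0.0, 65.4]
wrist_force: [-0.8, -1.2, 0.4]
finger_gap: 0.3
```

Request:
apply_moves([
  [[0.44,0.84,0,0,0,-4.5,0.3],[0.5,0.79,0,0,0,-4.5,0.3],[0.56,0.76,0,0,0,-4.5,0.3],[0.61,0.71,0,0,0,-4.5,0.3],[0.67,0.66,0,0,0,-4.5,0.3],[0.72,0.6,0,0,0,-4.5,0.3],[0.77,0.55,0,0,0,-4.5,0.3],[0.81,0.48,0,0,0,-4.5,0.3]],
])

```text
time_s: 21.4
tcp_pos: [499.0, 155.3, 36.3]
ee_rot: [-180.0, 0.1, 29.4]
wrist_force: [-2.0, 0.0, 1.0]
finger_gap: 0.301
```

Request:
apply_moves([
  [[0.84,0.42,0,0,0,-4.5,0.3],[0.87,0.35,0,0,0,-4.5,0.3],[0.7,0.23,0,0,0,-3.5,0.3],[0.5,0.13,0,0,0,-2.5,0.3],[0.27,0.06,0,0,0,-1.3,0.3],[0.16,0.04,0,0,0,-0.8,0.3],[0,0,0,0,0,0,0.23],[0,0,0,0,0,0,0.17]],
])

```text
time_s: 22.07
tcp_pos: [532.4, 167.2, 36.4]
ee_rot: [180.0, 0.0, 12.5]
wrist_force: [-1.3, 0.5, 0.2]
finger_gap: 0.173
```

```bash
python3 - <<'E'
from h import *
s=state(); p=s['tcp_pos'];print(p,s['ee_rot'],s['finger_gap'],np.hypot(*(p[:2]-[556,50])),np.degrees(np.arctan2(p[1]-50,p[0]-556)))
c=capture('top'); print('top');rotor(c,(554.5,51.7))
c=capture('side');print('side');rotor(c,(557.5,47.7))
E
```

```text
[532.35014353 167.19069844  36.44566855] [1.79997469e+02 1.21579300e-02 1.25361972e+01] 0.17286202230875225 119.55323296649867 101.40942721803422
top
balls 25 [692.3  80.9] r 140.9 ang 12.0
balls 26 [584.  -86.2] r 141.1 ang -77.9
balls 30 [416.8  22.6] r 140.7 ang -168.1
marks 69 [430.1 -61.4] r 168.1 ang -137.7
side
balls 15 [694.9  73.7] r 139.9 ang 10.7
balls 22 [419.7  18.6] r 140.9 ang -168.1
balls 22 [585.8 -91.4] r 142.0 ang -78.5
marks 44 [432.3 -68.3] r 170.7 ang -137.2
```

Spoke is at 102.0°, pin at 102.2°. Good, so I'll release, rise and check.

Request:
apply_moves([
  [[0,0,0,0,0,0,0.24],[0,0,0,0,0,0,0.3],[0,0,0,0,0,0,0.3],[0,0,1,0,0,0,0.3],[0,0,2,0,0,0,0.3],[0,0,3,0,0,0,0.3],[0,0,3,0,0,0,0.3],[0,0,3,0,0,0,0.3]],
])

```text
time_s: 22.83
tcp_pos: [532.3, 167.2, 158.6]
ee_rot: [180.0, -0.0, 12.5]
wrist_force: [-0.2, 0.1, -0.3]
finger_gap: 0.3
```

Request:
apply_moves([
  [[-1,-0.5,2,0,0,0,0.3],[-3,-1,1,0,0,0,0.3],[-4,-1,0,0,0,0,0.3],[-4,-1,0,0,0,0,0.3],[-4,-1,0,0,0,0,0.3],[-2,-1,0,0,0,0,0.3],[-1,0,0,0,0,0,0.3],[0,0,0,0,0,0,0.3]],
])

```text
time_s: 23.5
tcp_pos: [341.6, 112.2, 187.8]
ee_rot: [-180.0, -0.2, 12.5]
wrist_force: [1.2, -0.2, -0.3]
finger_gap: 0.3
```

```bash
python3 - <<'E'
from h import *
s=state();print(s['tcp_pos'],s['wrist_force'])
seatfit(102.1,4)
c0=np.load('top0.npy',allow_pickle=True).item()['img'].astype(int); c=capture('top')['img']
d=abs(c.astype(int)-c0).sum(2)>120; print('bystander change px',d[190:222,105:165].sum(),d[130:165,105:150].sum())
b=capture('side')['img']
z=lambda i,u,v:cv2.resize(i[v:v+150,u:u+150],(400,400),interpolation=cv2.INTER_CUBIC)
cv2.imwrite('pics/s7.png',np.hstack([z(c,105,125),z(b,180,110)]))
E
```

```text
[341.5883477  112.22631734 187.77097004] [ 1.20590481 -0.16452431 -0.26327794]
top
balls 24 [692.5  81. ] r 141.1 ang 12.0
balls 25 [583.9 -86.5] r 141.3 ang -78.0
balls 28 [525.9 189. ] r 140.3 ang 101.8
balls 30 [416.8  22.6] r 140.7 ang -168.1
marks 11 [519.1 214.3] r 166.4 ang 102.3
marks 75 [430.3 -60.9] r 167.6 ang -137.8
 rotor corners (array([ 1.0000e-03, -0.0000e+00,  5.9273e+01]), array([554. ,  51.7,  59.3]), 161)
 head (array([-3.0000e-03,  2.3000e-02,  9.9253e+01]), array([544.2,  93.5,  99.3]), 142)
 flange (array([ 5.0000e-03, -4.0000e-03,  6.7239e+01]), array([540.8,  91.1,  67.2]), 83)
side
balls 16 [695.2  74.6] r 140.3 ang 11.0
balls 23 [420.   18.5] r 140.6 ang -168.0
balls 21 [586.1 -91.3] r 141.9 ang -78.4
marks 46 [432.3 -68.3] r 170.7 ang -137.2
 rotor corners (array([1.0000e-03, 6.0000e-03, 5.9788e+01]), array([556.5,  39.2,  59.9]), 55)
 head (array([-2.0000e-02,  1.1500e-01,  9.9273e+01]), array([547.9,  88.9,  99.3]), 56)
 flange (array([8.0000e-03, 4.7000e-02, 6.7052e+01]), array([546.4,  79. ,  67.1]), 40)
bystander change px 0 0
```

View pics/s7.png

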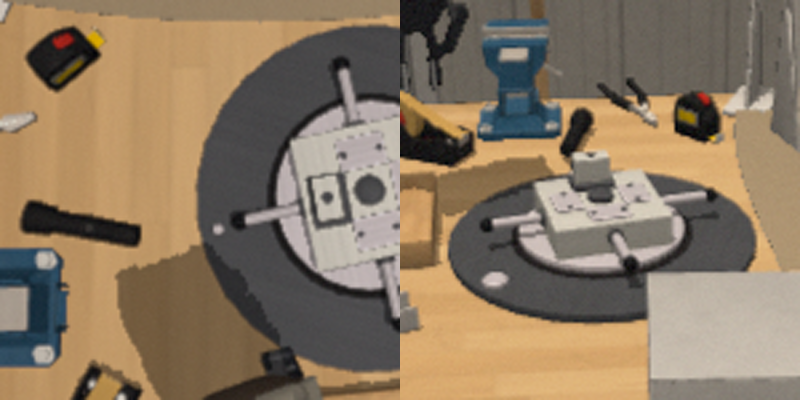

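The picture shows the block's spoke (ball at (238,220)) pointing at the pin (218,229), the block seated, and the torch and tape measure where they were. Time to hand in.

```bash
python3 -c "
from station import *
print(job_done())"
```

```text
the job is handed in; nothing more can be done
None
```

The job is handed in at about 24 s of the 72 s allowed. The turntable stands at the working position with the block seated; the hand-in itself gave no verdict.

- **Loading:** I turned the rotor by its near spoke until the socket's spoke was at -137.9°, against the boss at -137.8°. Then I plugged the block in and let go of it.
- **Seating:** the first check failed. The block sat about 1 mm high and was tilted about 3.7°. I pressed it home with the shut fingers, at most about 26 N. It then stood 40.0 mm above the rotor top with no tilt in the top view. The pressing moved the rotor by about 0.7° from the boss.
- **Working position:** I turned the rotor on by the socket's own spoke, without touching the block. The spoke now points to about 102.0°, against the pin at 102.3°. The block's head is still 40.0 mm above the rotor top and level in the top view.
- **Bystanders:** the top picture shows no change around the tape measure or the torch.
- **Disagreements:** the two cameras differ by about (3, -4) mm, so I used the mean position. The side view still shows a slope on the block's head, but it sees only about 56 pixels of it, partly on its side faces. I trusted the top view there.

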